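# Slide the drip pan home under the sausage grill

## Robot

A 6-joint arm with a two-finger parallel gripper is mounted at the origin on the work surface. World frame = base frame: x ahead of the robot, y to its left, z up, the work surface at z = 0. Lengths are in mm, angles in rad, forces in N, time in s.
With the tool pointing down it reaches from about 375 to 750 mm from the base axis. Payload 9 kg.
Tool frame: the origin (TCP) lies on the centre line of the jaws, within the pads' length; the fingertips stand 8 mm ahead of it and the grasp point (between the pads) lies 11 mm behind it; z points along the fingers, y is the line along which they close (so a half turn about z gives the same grasp; the last joint's range is limited). The gripper opens to 85 mm and grips with 20 to 120 N. Pads are 22 mm wide; open, the fingers measure 114 mm over their backs; the gripper's body (76 mm by 85 mm) begins 54 mm behind the grasp point. The pads swing forward as they close: fully open they stand 13 mm farther back than shut.
Start: joints at [-1.517, 0.104, 0.097, 1.564, 0, 1.353], TCP at [161.088, -578.002, 239.331] pointing down, gripper open.
Joint ranges: [-2.99, 2.99], [-0.84, 1.86], [-1.1, 1.16], [-1.84, 2.11], [-1.51, 1.56], [-3.14, 3.14]. Speed limits (rad/s): [2.22, 2.22, 2.57, 3.14, 3.14, 3.14].

## Interface

Orientations are given as a 3x3 rotation matrix whose columns are the frame's x, y, z axes.
In Python, from plant import r gives the robot as it stands.
- The arm moves only by the tool arm_command, never from a script. Its argument "rows" is a list of rows, each a list of 7 numbers: the shift along the tool's x, y, z each as a share of 0.2 m, from -1 to 1, then the turn, a rotation vector about the tool's x, y, z each as a share of 180 degrees, from -1 to 1, then the opening, from 0 (shut) to 1 (fully open). In form: [[x, y, z, wx, wy, wz, jaw], ...]. A call has 1 to 20 rows; each row shifts and turns the commanded pose from where the row before left it, along the tool's axes as they then stand; what a row does not reach is not made up. A row lasts 1/8 s, in which the tool goes at most 62.5 mm and 10.7 degrees, less where a joint would pass 70% of its speed; a pose out of reach is approached as far as the arm can. A call with a number of a shift or a turn outside -1 to 1 is refused whole. A call with a gripper value outside its range is refused whole. The fingers move at their own pace and stop on an object; the grip force is fixed at half the most. Time passes only in rows, so rows that do not move let the fingers close. It gives the time, the measured TCP pose, the force, the opening and the grip force at its end, in the units of the state.
- r.state(): the state, without advancing time (a new reading comes with each control period).
- r.read_camera(name): name is "scene" or "side" or "wrist"; returns a dict with "pixels" (420x560x3 uint8, red, green, blue), "depth" (420x560 float32, mm along the optical axis (not along the pixel's ray), 0 where there is no reading), "vertical_fov" (degrees; the focal length in pixels is half the picture's height over the tangent of half this angle, whatever the lens; pixels are square), "cx", "cy" (the principal point, pixels), "k1" (the pictures are not rectified: a ray, as slopes to the right and down, at radius r is drawn at 1 + k1 r^2 times it, then the intrinsics apply), "rvec" (rotation vector, rad) and "tvec" (3), from world to camera coordinates, as OpenCV has them. Camera axes: x right, y down, z forward; pixel columns grow to the right and rows downward; lengths in mm; the calibration is good to about 2 mm. A picture is of the moment at which its call begins.
- r.job_done(): hands the job in; it is judged then, once.
The state is a dict: "time_s": time; "joint_pos": joint angles; "dq": joint speeds; "tau": joint torques, N m; "eef_pos": TCP position; "tool_rot": TCP orientation; "wrist_force": force on the tool from outside, world axes, zero at the start; "ft_torque": the same for the moment, N m; "gripper_width": opening from 0.0 (shut) to 1.0 (fully open); "gripper_force": force on a finger pad.
Only numpy, scipy, OpenCV 4.12 (cv2) and the standard library are available. Lean on these libraries where they do the work, as an engineer would, in place of code of your own. Each camera call takes 0.05 s, during which the arm holds its last target. There are 200 camera calls.

## Task

Put the emptied drip pan back under the sausage roller grill: push it along the counter, flat and without lifting it, past the salt pot, the sharpening stone and the sauce cups without the pan or the robot touching any of them, and in between the grill's guide rails. Press it gently but firmly until the catch has clicked and the pan stays fully home by itself when you let go, never pushing harder than 20 N and never flicking it; leave the loose bowl, saucer and tongs where they are.

Things in the scene. Friction and masses are not known exactly. Their poses are not given: they have to be found in the camera images.
- pan: Drip pan: shallow open pan of greasy sheet steel, loose, 0.3 to 0.5 kg, 160 mm long (its x), 100 mm wide (its y), flat walls 45 mm high. Its +x end goes into the grill first. A small wedge lug stands 5 mm above each side wall, 21 to 31 mm to the +x side of the centre. Friction on the counter about 0.3. Origin: centre of its underside; z up.
- pan_lip (a point): Middle of the outer face of the pan's front wall (its -x end), 30 mm above the counter; this wall is a plain lip 58 mm high, 100 mm wide and flat: push the pan in here, with the fingertips low (about 10 to 40 mm above the counter).
- grill: Sausage roller grill, fixed, steel, 300 mm deep (its x), 420 mm wide (its y), 195 mm high, on feet; underside of its body 65 mm above the counter. Origin: on the counter below the middle of its front face; x points from that face into the grill, the way the pan goes in; z up. Two knobs stand 15 mm out of the face at y = -90 and -150 mm, 105 mm high.
- bay_mouth (a point): Mouth of the pan's bay, on the counter, 50 mm in front of the grill's face, at the middle (axes as the grill's). Two guide rails, 26 mm high: lead-ins 156 mm apart here, narrowing over 30 mm to parallel rails 106 mm apart inside, which run on under the grill to 165 mm beyond this point.
- bay_home (a point): Nominal place of the pan's origin when fully home (5 mm inside the grill's face, axes as the grill's): its lip then stands 75 mm out in front. The true home lies up to 16 mm deeper or shallower: catch, kick-out spring and back stop sit hidden on one screw-adjusted bar, not measurable, to be felt.
- bay_catch (a point): Nominal place of the hidden roller catch. From 46 mm before home the kick-out spring resists with 2 to 4 N; over the last 15 mm the roller rides over the lugs, total push 8 to 12 N, then drops behind them (push halves); a stiff rubber stop follows 1 mm on. Push slowly until about 14 N is felt; over 20 N bends it. Let go, a caught pan stays; an uncaught one is pushed out 20 mm or more.
- pot: Obstacle, fixed: round lidded steel salt pot with a red band, 60 mm diameter, 48 mm high, standing between the pan and the grill. Origin: centre of its underside.
- stone: Obstacle, fixed: grey sharpening stone in a dark wooden base, 60 mm (its x) by 190 mm (its y), 40 mm high. Origin: centre of its underside.
- cups: Obstacle, fixed: black holder with two round white sauce cups, 64 mm (its x) by 150 mm (its y), 45 mm high. Origin: centre of its underside.
- bowl: Bystander, loose: small blue bowl, 80 mm diameter, 38 mm high. Origin: centre of its underside.
- saucer: Bystander, loose: small white saucer, 80 mm diameter, 18 mm high. Origin: centre of its underside.
- tongs: Bystander, loose: steel serving tongs with dark grips lying on the counter, about 235 mm long, 12 mm high. Origin: under its middle.

How it is judged (in metres and radians):
On the way:
1. the pan has come round the obstacles and its leading end is between the grill's guide rails, square to them (x of pan in the frame of grill above -0.09 m and y of pan in the frame of grill between -0.008 and 0.008 m and angle between the x axis of pan and the x axis of grill, either way round below 0.12 rad), for 0.1 s.
At the end, for the whole second after the job is handed in: The pan lies flat between the guide rails, held by the catch: origin -16 to +26 mm along the grill's x (home is +5 mm, give or take 16), within 6 mm of the bay's middle, square within 0.08 rad, at rest and let go (x of pan in the frame of grill between -0.016 and 0.026 m and y of pan in the frame of grill between -0.006 and 0.006 m and angle between the x axis of pan and the x axis of grill, either way round below 0.08 rad and angle between pan's own z axis and vertical below 0.04 rad and height (world z) of pan below 0.003 m and linear speed of pan below 0.01 m/s); the robot touches nothing.
It fails at once if the pan or the robot touches the salt pot, the sharpening stone or the sauce cups (contact force between anything else and pot above 0.5 N or contact force between anything else and stone above 0.5 N or contact force between anything else and cups above 0.5 N).
It fails at once if the pan is pushed harder than 20 N (contact force between any of the arm, the fingers and pan above 20 N).
It fails at once if the pan is lifted off the counter or tipped (height (world z) of pan above 0.012 m or angle between pan's own z axis and vertical above 0.15 rad).
It fails at once if the pan is flicked or shoved faster than 0.4 m/s (linear speed of pan above 0.4 m/s).
It fails at once if the bowl, the saucer or the tongs are shifted by more than 15 mm (distance of any of bowl, saucer, tongs from where it was at the start of the episode above 0.015 m).
It also fails if it takes over 72 s, if anything falls off the work surface, if the arm or the gripper's body presses on something with over 40 N, if the wrist force passes 120 N, or if a joint passes its speed limit or range.

## Working session

There is one attempt and no reset: what is moved stays moved. The work goes in short steps, Python scripts to look and compute and a tool call to move; the robot and the scene stay as the last step left them, time stands still between calls to the robot, and variables do not carry over. Pictures are saved under pics/ and viewed, at most 10 in all, crops included, and the job is handed in when it is done.

Besides the shell and the picture viewer there is one more tool, called after "Request:" in YAML: its name, and indented under it one key for each argument. arm_command: Moves the arm, as the interface text tells. Its arguments: {"type":"object","properties":{"rows":{"type":"array"}},"required":["rows"]}

```bash
mkdir -p pics
cat > h.py <<'E'
import numpy as np, cv2
from plant import r
def cam(n):
    c=r.read_camera(n); h,w=c["depth"].shape
    f=h/2/np.tan(np.radians(c["vertical_fov"])/2)
    c["K"]=np.array([[f,0,c["cx"]],[0,f,c["cy"]],[0,0,1.]]); c["D"]=np.array([c["k1"],0,0,0,0.])
    c["R"]=cv2.Rodrigues(np.array(c["rvec"],float))[0]; c["t"]=np.array(c["tvec"],float); return c
def cloud(c):
    h,w=c["depth"].shape; u,v=np.meshgrid(np.arange(w),np.arange(h))
    p=cv2.undistortPoints(np.stack([u,v],-1).reshape(-1,1,2).astype(float),c["K"],c["D"]).reshape(h,w,2)
    z=c["depth"].astype(float); P=np.dstack([p*z[...,None],z]); return (P-c["t"])@c["R"]
def ray(c,uv,z):
    p=cv2.undistortPoints(np.array(uv,float).reshape(-1,1,2),c["K"],c["D"]).reshape(-1,2)
    d=np.c_[p,np.ones(len(p))]@c["R"]; o=-c["R"].T@c["t"]; return o+d*((z-o[2])/d[:,2])[:,None]
E
python3 - <<'E'
from h import *
for n in("scene","side","wrist"):
    c=cam(n); cv2.imwrite(f"pics/{n}0.png",c["pixels"][...,::-1]); print(n,-c["R"].T@c["t"],c["R"][2],c["k1"])
    np.save(n+"0.npy",c,allow_pickle=True)
s=r.state();print(s["eef_pos"],s["tool_rot"],s["wrist_force"],s["time_s"])
# top-down colour map from scene+side
E
```

```text
scene [1048.17464561  267.07808062  959.00301197] [-0.45482598 -0.20338247 -0.86704608] 0.01928244634323999
side [490.92957137 782.75787716 951.15285209] [ 0.06741927 -0.6327682  -0.77140071] -0.15240518848702836
wrist [ 241.49203721 -555.72408158  373.12595748] [-0.31193912 -0.08621674 -0.94618215] -0.02701462525420618
[ 161.08401726 -577.731179    238.70570132] [[ 9.63289246e-01  2.68465689e-01 -4.97627232e-05]
 [ 2.68465605e-01 -9.63288758e-01  9.93469245e-04]
 [ 2.18776534e-04 -9.70357819e-04 -9.99999505e-01]] [-0.31014644  1.06395008 -0.33541367] 0.15
```

View pics/scene0.png

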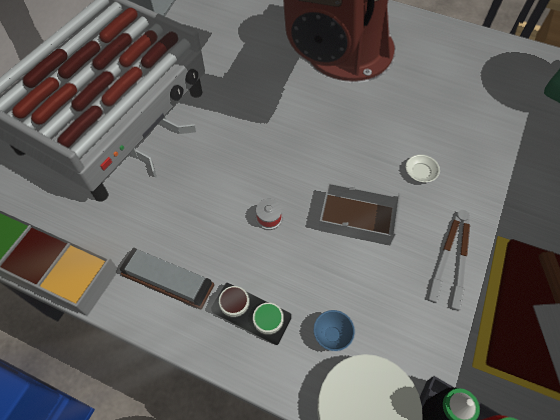

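View pics/side0.png

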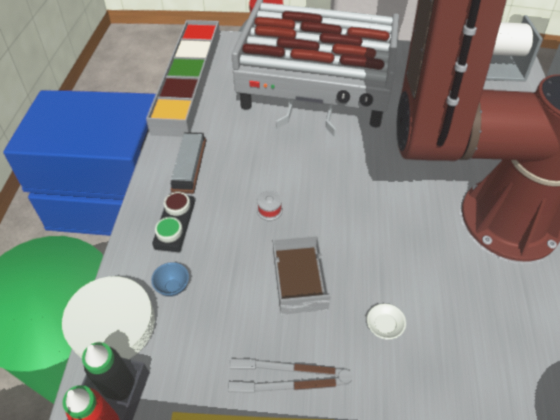

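Run:
```python
from h import *
S=2
img=np.zeros((600,400,3),np.uint8);H=np.full((600,400),-99.)
# rows: y from +600 (top) down to -600 ; cols x 100..900
for n in("side","scene"):
    c=np.load(n+"0.npy",allow_pickle=True).item();P=cloud(c)
    ok=(c["depth"]>0)
    fl=ok&(abs(P[...,2])<12)&(P[...,0]>200)&(P[...,0]<700)&(abs(P[...,1])<300); print(n,"counter z med",np.median(P[...,2][fl]),np.std(P[...,2][fl]))
    p=P[ok];col=c["pixels"][ok]
    i=((500-p[:,1])/S).astype(int)-(-0);j=((p[:,0]-100)/S).astype(int)
    k=(i>=0)&(i<600)&(j>=0)&(j<400)&(p[:,2]<260);p=p[k];col=col[k];i=i[k];j=j[k]
    o=np.argsort(p[:,2]);
    for a in o:
        if p[a,2]>=H[i[a],j[a]]-3: H[i[a],j[a]]=p[a,2];img[i[a],j[a]]=col[a]
np.save("H.npy",H)
hm=np.clip(H*4,0,255).astype(np.uint8)
out=np.hstack([img[...,::-1],cv2.applyColorMap(hm,cv2.COLORMAP_JET)])
for x in range(0,800,50): cv2.putText(out,"|"+str(100+(x%400)*2),(x,8),0,.25,(255,255,255))
for y in range(0,600,50): cv2.putText(out,str(500-2*y),(0,y+4),0,.3,(255,255,255))
cv2.imwrite("pics/top.png",out)
```

```text
side counter z med -1.2094496007416087 2.42285027785773
scene counter z med -0.22802756607241645 2.217138309628506
```

View pics/top.png

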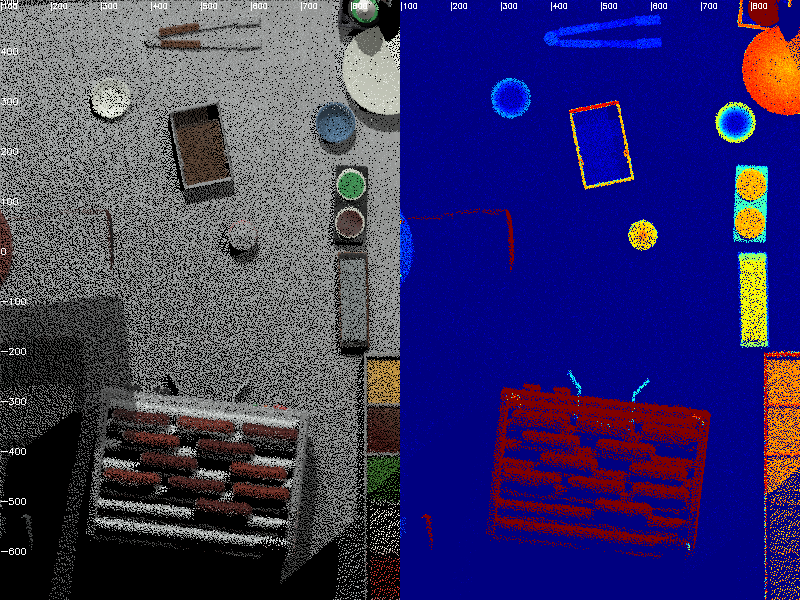

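```bash
cat > fit.py <<'E'
from h import *
def pts(names=("scene","side"),tag="0"):
    L=[]
    for n in names:
        c=np.load(n+tag+".npy",allow_pickle=True).item();P=cloud(c)[c["depth"]>0]; L.append(P[np.isfinite(P).all(1)])
    return L
def box(P,x0,x1,y0,y1,z0,z1): return P[(P[:,0]>x0)&(P[:,0]<x1)&(P[:,1]>y0)&(P[:,1]<y1)&(P[:,2]>z0)&(P[:,2]<z1)]
def rect(q): return cv2.minAreaRect(q[:,:2].astype(np.float32))
E
python3 - <<'E'
from fit import *
for n,P in zip(("scene","side"),pts()):
    print(n)
    print(" pan top",rect(box(P,420,580,110,320,41,49)), "lip",rect(box(P,420,580,110,320,54,62)))
    q=box(P,420,580,110,320,49.5,53.5);print(" lug",q.round(0)[:8].tolist())
    q=box(P,540,640,0,80,30,60);print(" pot",cv2.minEnclosingCircle(q[:,:2].astype(np.float32)))
    print(" cups",rect(box(P,740,860,0,190,15,60))," stone",rect(box(P,740,860,-210,5,15,60)))
    print(" bowl",cv2.minEnclosingCircle(box(P,720,830,200,320,25,45)[:,:2].astype(np.float32)),"saucer",cv2.minEnclosingCircle(box(P,270,380,260,360,10,22)[:,:2].astype(np.float32)))
    # front face: outermost along -normal, z 80-180
    q=box(P,300,720,-340,-240,75,190)
    g=[]
    for x in range(320,700,10):
        s=q[abs(q[:,0]-x)<5]
        if len(s)>20:g.append((x,np.percentile(s[:,1],90)))
    print(" face",np.round(g,0).tolist()[::3]);g=np.array(g);g=g[g[:,0]>460];k=np.polyfit(g[:,0],g[:,1],1);print(k,np.arctan(k[0]))
    q=box(P,400,640,-345,-225,18,34)
    for s in (q[q[:,0]<500],q[q[:,0]>500]): print(" rail",len(s),s[np.argsort(s[:,1])][::max(1,len(s)//14)].round(0)[:,:3].tolist())
E
```

```text
scene
 pan top ((503.0323486328125, 208.296630859375), (102.74580383300781, 158.96237182617188), 11.469944953918457) lip ((488.1782531738281, 285.168701171875), (100.20856475830078, 4.106871604919434), 11.353533744812012)
 lug [[460.0, 179.0, 51.0], [464.0, 176.0, 51.0], [463.0, 178.0, 51.0], [468.0, 175.0, 52.0], [452.0, 276.0, 51.0], [456.0, 277.0, 53.0], [459.0, 278.0, 53.0], [470.0, 279.0, 51.0]]
 pot ((586.011962890625, 27.88813018798828), 28.89186668395996)
 cups ((801.374755859375, 90.75520324707031), (150.52334594726562, 64.19002532958984), 88.07032775878906)  stone ((808.5010986328125, -110.82730865478516), (74.94627380371094, 209.8983154296875), 7.858353137969971)
 bowl ((770.9595336914062, 253.75697326660156), 39.83467483520508) saucer ((320.64141845703125, 304.542236328125), 41.40131378173828)
 face [[320.0, -281.0], [350.0, -274.0], [380.0, -278.0], [410.0, -281.0], [440.0, -285.0], [470.0, -298.0], [500.0, -301.0], [530.0, -304.0], [560.0, -308.0], [590.0, -311.0], [620.0, -315.0], [650.0, -317.0], [680.0, -321.0]]
[-1.08573144e-01 -2.46940890e+02] -0.10814951166934113

[... 1904 characters left out ...]
 [453.0, -317.0, 31.0], [453.0, -316.0, 29.0], [458.0, -312.0, 25.0], [457.0, -299.0, 25.0], [460.0, -294.0, 25.0], [460.0, -284.0, 24.0], [459.0, -275.0, 21.0], [454.0, -273.0, 22.0], [451.0, -269.0, 23.0], [454.0, -264.0, 23.0], [448.0, -260.0, 24.0], [446.0, -254.0, 26.0], [445.0, -250.0, 19.0], [440.0, -244.0, 21.0]]
 rail 64 [[560.0, -344.0, 23.0], [565.0, -337.0, 24.0], [565.0, -332.0, 21.0], [567.0, -329.0, 24.0], [563.0, -316.0, 24.0], [568.0, -308.0, 24.0], [565.0, -300.0, 23.0], [570.0, -290.0, 24.0], [572.0, -287.0, 23.0], [566.0, -284.0, 22.0], [575.0, -282.0, 19.0], [580.0, -277.0, 20.0], [585.0, -273.0, 20.0], [584.0, -270.0, 25.0], [590.0, -267.0, 25.0], [595.0, -263.0, 28.0]]
```

Request:
arm_command:
  rows:
    - [0,0,-0.25,0,0,0,0.8]
    - [0,0,-0.25,0,0,0,0.8]
    - [0.2273,-0.1847,0,0,0,0,0.8]
    - [0.2273,-0.1847,0,0,0,0,0.8]
    - [0.2273,-0.1847,0,0,0,0,0.8]
    - [0.2273,-0.1847,0,0,0,0,0.8]
    - [0.2273,-0.1847,0,0,0,0,0.8]
    - [0.2273,-0.1847,0,0,0,0,0.8]
    - [0.2273,-0.1847,0,0,0,0,0.8]
    - [0.2273,-0.1847,0,0,0,0,0.8]
    - [0.2273,-0.1847,0,0,0,0,0.8]
    - [0.2273,-0.1847,0,0,0,0,0.8]
    - [0,0,0,0,0,0,0.8]

```text
time_s: 1.78
eef_pos: [501.0, -96.8, 338.8]
tool_rot: [[0.962, 0.274, -0.0], [0.274, -0.962, 0.001], [-0.0, -0.001, -1.0]]
wrist_force: [0.2, -0.5, 0.1]
gripper_width: 0.804
gripper_force: 0.0
```

Request:
arm_command:
  rows:
    - [0.06,-0.266,0,0,0,0,0.8]
    - [0.06,-0.266,0,0,0,0,0.8]
    - [0.06,-0.266,0,0,0,0,0.8]
    - [0.06,-0.266,0,0,0,0,0.8]
    - [0.06,-0.266,0,0,0,0,0.8]
    - [0.06,-0.266,0,0,0,0,0.8]
    - [0.06,-0.266,0,0,0,0,0.8]
    - [0.06,-0.266,0,0,0,0,0.8]
    - [0,0,0,0,0,-0.053,0.8]
    - [0,0,0,0,0,-0.053,0.8]
    - [0,0,0,0,0,-0.053,0.8]
    - [0,0,0,0,0,-0.053,0.8]
    - [0,0,0,0,0,-0.053,0.8]
    - [0,0,0,0,0,-0.053,0.8]
    - [0,0,0,0,0,-0.053,0.8]
    - [0,0,0,0,0,-0.053,0.8]
    - [0,0,0,0,0,-0.053,0.8]
    - [0,0,0,0,0,0,0.8]

```text
time_s: 4.03
eef_pos: [487.5, 304.7, 339.4]
tool_rot: [[-0.244, 0.97, -0.009], [0.97, 0.244, 0.023], [0.025, -0.003, -1.0]]
wrist_force: [-0.5, -0.6, -0.2]
gripper_width: 0.8
gripper_force: 0.0
```

```bash
cat >> fit.py <<'E'
def shot(tag,names=("scene","side")):
    for n in names: np.save(n+tag+".npy",cam(n),allow_pickle=True)
def st():
    s=r.state();R=np.array(s["tool_rot"]);print("t",s["time_s"],"p",np.round(s["eef_pos"],1),"yaw",round(np.degrees(np.arctan2(R[1,0],R[0,0])),2),"tilt",np.round(R[:2,2],3),"F",np.round(s["wrist_force"],1),"w",s["gripper_width"],"q",np.round(s["joint_pos"],2))
    return np.array(s["eef_pos"]),R
E
python3 -c "
from fit import *
st()"
```

```text
t 4.025 p [487.5 304.7 339.4] yaw 104.11 tilt [-0.009  0.023] F [-0.5 -0.6 -0.2] w 0.7997843806143186 q [0.32 0.07 0.25 1.75 0.02 1.64]
```

Request:
arm_command:
  rows:
    - [0,0,0,0,0,0,0.8]
    - [0,0,0,0,0,0,0.8]
    - [0,0,0,0,0,0,0.8]

```text
time_s: 4.4
eef_pos: [487.2, 305.6, 339.5]
tool_rot: [[-0.245, 0.97, -0.008], [0.969, 0.245, 0.024], [0.025, -0.002, -1.0]]
wrist_force: [0.0, 0.6, 0.0]
gripper_width: 0.802
gripper_force: 0.0
```

```bash
python3 -c "
from fit import *
st()"
```

```text
t 4.4 p [487.2 305.6 339.5] yaw 104.18 tilt [-0.008  0.024] F [0.  0.6 0. ] w 0.801647741818982 q [0.32 0.07 0.25 1.75 0.02 1.64]
```

```bash
cat >> fit.py <<'E'
from scipy.spatial.transform import Rotation as Ro
def go(x,y,z,yaw,p=None,R=None):
    if p is None: p,R=st()
    T=Ro.from_euler("z",yaw,degrees=True).as_matrix()@np.diag([1,-1,-1.])
    print("turn",np.round(Ro.from_matrix(R.T@T).as_rotvec()/np.pi,4),"shift before turn",np.round(R.T@(np.array([x,y,z])-p)/200,4),"after",np.round(T.T@(np.array([x,y,z])-p)/200,4))
E
python3 -c "
from fit import *
go(474,345,120,101.4)"
```

```text
t 4.4 p [487.2 305.6 339.5] yaw 104.18 tilt [-0.008  0.024] F [0.  0.6 0. ] w 0.801647741818982 q [0.32 0.07 0.25 1.75 0.02 1.64]
turn [-0.0009 -0.0079  0.0154] shift before turn [ 0.1799 -0.0134  1.1023] after [ 0.2063 -0.0259  1.0975]
```

Request:
arm_command:
  rows:
    - [0,0,0,-0.0009,-0.0079,0.0154,0.8]
    - [0.1032,-0.013,0,0,0,0,0.8]
    - [0.1032,-0.013,0.1,0,0,0,0.8]
    - [0,0,0.2,0,0,0,0.8]
    - [0,0,0.2,0,0,0,0.8]
    - [0,0,0.2,0,0,0,0.8]
    - [0,0,0.2,0,0,0,0.8]
    - [0,0,0.1975,0,0,0,0.8]
    - [0,0,0,0,0,0,0.8]

```text
time_s: 5.52
eef_pos: [470.5, 345.0, 115.5]
tool_rot: [[-0.2, 0.98, -0.007], [0.98, 0.2, -0.002], [-0.001, -0.007, -1.0]]
wrist_force: [-0.5, -0.7, 0.5]
gripper_width: 0.8
gripper_force: 0.0
```

```bash
python3 -c "
from fit import *
go(474,345,20,101.4)
c=cam('wrist');cv2.imwrite('pics/w1.png',c['pixels'][...,::-1])"
```

```text
t 5.525 p [470.5 345.  115.5] yaw 101.55 tilt [-0.007 -0.002] F [-0.5 -0.7  0.5] w 0.8002345317899419 q [ 0.41  0.08 -0.16  1.34  0.    1.78]
turn [-0.0023  0.0003  0.0008] shift before turn [-0.0029  0.0208  0.4775] after [-0.0033  0.0173  0.4776]
```

View pics/w1.png

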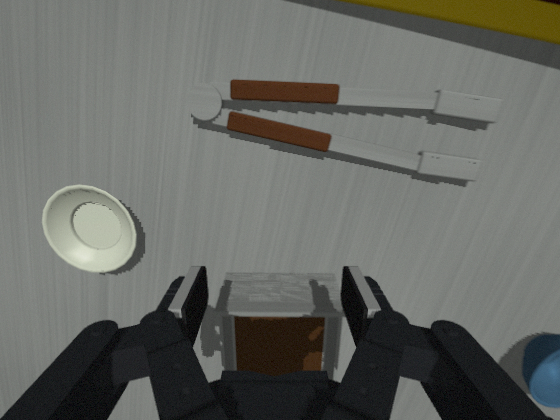

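Request:
arm_command:
  rows:
    - [0,0.017,0.12,-0.0023,0,0.0008,0.8]
    - [0,0,0.12,0,0,0,0.8]
    - [0,0,0.12,0,0,0,0.8]
    - [0,0,0.117,0,0,0,0.8]
    - [0,0,0,0,0,0,0.8]

```text
time_s: 6.2
eef_pos: [477.3, 346.2, 24.7]
tool_rot: [[-0.197, 0.98, 0.006], [0.98, 0.197, 0.001], [0.0, 0.006, -1.0]]
wrist_force: [0.5, 0.1, 0.2]
gripper_width: 0.8
gripper_force: 0.0
```

```bash
python3 -c "
from fit import *
go(474,345,20,101.4)
shot('1')
for P in pts(tag='1'): print(P.shape, rect(box(P,420,580,110,310,41,49)), rect(box(P,420,580,270,310,54,62)))
"
```

```text
t 6.2 p [477.3 346.2  24.7] yaw 101.35 tilt [0.006 0.001] F [0.5 0.1 0.2] w 0.800428930396413 q [ 0.41  0.14 -0.26  1.17 -0.    1.78]
turn [ 0.002  -0.     -0.0003] shift before turn [-0.0025 -0.0173  0.0234] after [-0.0025 -0.0171  0.0235]
(234293, 3) ((502.63299560546875, 208.74298095703125), (103.4603500366211, 159.85186767578125), 11.091506958007812) ((487.0010986328125, 284.87841796875), (98.93048858642578, 4.226093769073486), 11.173853874206543)
(234278, 3) ((544.8877563476562, 219.27755737304688), (17.301467895507812, 160.75108337402344), 13.24743938446045) ((526.2455444335938, 294.15838623046875), (16.36634635925293, 5.2279510498046875), 15.091045379638672)
```

Request:
arm_command:
  rows:
    - [-0.06,-0.008,0.02,0,0,0,0.8]
    - [-0.06,0,0,0,0,0,0.8]
    - [-0.05,0,0,0,0,0,0.8]
    - [-0.01,0,0,0,0,0,0.8]
    - [-0.01,0,0,0,0,0,0.8]
    - [-0.01,0,0,0,0,0,0.8]
    - [-0.01,0,0,0,0,0,0.8]

```text
time_s: 7.18
eef_pos: [484.4, 304.4, 20.6]
tool_rot: [[-0.197, 0.98, 0.007], [0.98, 0.197, 0.001], [0.0, 0.007, -1.0]]
wrist_force: [-0.3, -0.4, -0.5]
gripper_width: 0.794
gripper_force: 0.0
```

```bash
python3 -c "
from fit import *
st()
for i in range(3): print(np.round(r.state()['wrist_force'],1))"
```

```text
t 7.175 p [484.4 304.4  20.6] yaw 101.34 tilt [0.007 0.001] F [-0.3 -0.4 -0.5] w 0.7935159098551714 q [ 0.33  0.09 -0.32  1.15 -0.    1.71]
[-0.3 -0.4 -0.5]
[-0.3 -0.4 -0.5]
[-0.3 -0.4 -0.5]
```

Request:
arm_command:
  rows:
    - [-0.01,0,0,0,0,0,0.8]
    - [-0.01,0,0,0,0,0,0.8]
    - [-0.01,0,0,0,0,0,0.8]

```text
time_s: 7.55
eef_pos: [485.6, 298.4, 20.6]
tool_rot: [[-0.196, 0.98, 0.007], [0.981, 0.196, 0.002], [0.0, 0.007, -1.0]]
wrist_force: [-1.4, -0.5, -0.3]
gripper_width: 0.799
gripper_force: 0.0
```

Request:
arm_command:
  rows:
    - [-0.01,0,0,0,0,0,0.8]
    - [-0.01,0,0,0,0,0,0.8]
    - [-0.01,0,0,0,0,0,0.8]

```text
time_s: 7.92
eef_pos: [486.8, 292.6, 20.6]
tool_rot: [[-0.196, 0.98, 0.007], [0.981, 0.196, 0.002], [0.0, 0.007, -1.0]]
wrist_force: [-0.6, 2.1, -0.7]
gripper_width: 0.798
gripper_force: 0.9
```

Request:
arm_command:
  rows:
    - [-0.02,0,0,0,0,0,0.8]
    - [-0.026,0.014,0,0,0,0.0097,0.8]
    - [-0.026,0.014,0,0,0,0.0097,0.8]
    - [-0.026,0.014,0,0,0,0.0097,0.8]
    - [-0.026,0.014,0,0,0,0.0097,0.8]
    - [-0.026,0.014,0,0,0,0.0097,0.8]
    - [-0.026,0.014,0,0,0,0.0097,0.8]
    - [0,0,0,0,0,0,0.8]

```text
time_s: 8.93
eef_pos: [508.3, 259.2, 20.8]
tool_rot: [[-0.014, 1.0, 0.007], [1.0, 0.014, 0.001], [0.001, 0.007, -1.0]]
wrist_force: [-0.1, -0.0, -0.4]
gripper_width: 0.803
gripper_force: 0.0
```

```bash
cat >> fit.py <<'E'
G=np.array([511.,-302.]);GY=-96.1
gx=np.array([np.cos(np.radians(GY)),np.sin(np.radians(GY))]);gy=np.array([-gx[1],gx[0]])
def pan(tag,x0,x1,y0,y1):
    shot(tag)
    for P in pts(tag=tag):
        q=box(P,x0,x1,y0,y1,40,49); 
        (c,s,a)=rect(q); c=np.array(c); print(np.round(c,1),np.round(s,1),round(a,1)," in grill:",np.round([(c-G)@gx,(c-G)@gy],1))
E
python3 -c "
from fit import *
st()
pan('2',400,600,60,300)"
```

```text
t 8.925 p [508.3 259.2  20.8] yaw 90.78 tilt [0.007 0.001] F [-0.1 -0.  -0.4] w 0.8030731509575231 q [ 0.24  0.09 -0.32  1.15 -0.    1.8 ]
[509.2 168. ] [103.6 158.8] 0.1  in grill: [-467.1  -51.8]
[507.6 202.6] [100.  141.6] 0.3  in grill: [-501.4  -57. ]
```

Request:
arm_command:
  rows:
    - [-0.02,0.007,0,0,0,0.0048,0.8]
    - [-0.026,0.014,0,0,0,0.0097,0.8]
    - [-0.026,0.014,0,0,0,0.0097,0.8]
    - [-0.026,0.014,0,0,0,0.0097,0.8]
    - [-0.026,0.014,0,0,0,0.0097,0.8]
    - [-0.026,0,0,0,0,0,0.8]
    - [-0.03,0,0,0,0,0,0.8]
    - [-0.03,0,0,0,0,0,0.8]
    - [0,0,0,0,0,0,0.8]

```text
time_s: 10.15
eef_pos: [517.5, 216.8, 20.7]
tool_rot: [[0.122, 0.992, 0.007], [0.992, -0.123, 0.001], [0.002, 0.007, -1.0]]
wrist_force: [-0.2, -1.1, -0.3]
gripper_width: 0.804
gripper_force: 0.0
```

```bash
python3 -c "
from fit import *
st()
pan('3',400,553,10,240)"
```

```text
t 10.15 p [517.5 216.8  20.7] yaw 82.96 tilt [0.007 0.001] F [-0.2 -1.1 -0.3] w 0.803520887154951 q [ 0.16  0.06 -0.35  1.15 -0.    1.86]
[503.2 104.7] [116.8 103.2] 82.8  in grill: [-403.6  -51. ]
[497.1 140.5] [187.   82.7] 80.4  in grill: [-438.5  -60.8]
```

Request:
arm_command:
  rows:
    - [-0.026,0.008,0,0,0,0.006,0.8]
    - [-0.026,0.014,0,0,0,0.0097,0.8]
    - [-0.026,0,0,0,0,0,0.8]
    - [-0.03,0,0,0,0,0,0.8]
    - [-0.03,0,0,0,0,0,0.8]
    - [-0.03,0,0,0,0,0,0.8]
    - [-0.03,0,0,0,0,0,0.8]
    - [0,0,0,0,0,0,0.8]

```text
time_s: 11.25
eef_pos: [515.5, 177.1, 20.6]
tool_rot: [[0.171, 0.985, 0.007], [0.985, -0.171, 0.001], [0.002, 0.007, -1.0]]
wrist_force: [0.5, 0.6, -0.6]
gripper_width: 0.8
gripper_force: 0.0
```

```bash
python3 -c "
from fit import *
st()
shot('4')
c=np.load('scene4.npy',allow_pickle=True).item();cv2.imwrite('pics/s4.png',c['pixels'][...,::-1])
for P in pts(tag='4'):
  for s in range(-20,180,20):
    q=box(P,380,553,s,s+10,38,49); print(s, q[:,0].min().round() if len(q) else None, q[:,0].max().round() if len(q) else None,end='; ')
  print()"
```

```text
t 11.25 p [515.5 177.1  20.6] yaw 80.13 tilt [0.007 0.001] F [ 0.5  0.6 -0.6] w 0.7996218188933303 q [ 0.09  0.01 -0.4   1.15  0.    1.83]
-20 None None; 0 478.0 535.0; 20 438.0 539.0; 40 439.0 545.0; 60 443.0 548.0; 80 448.0 550.0; 100 450.0 553.0; 120 453.0 553.0; 140 None None; 160 None None; 
-20 None None; 0 None None; 20 438.0 464.0; 40 440.0 442.0; 60 444.0 448.0; 80 447.0 450.0; 100 451.0 454.0; 120 453.0 455.0; 140 None None; 160 460.0 548.0;
```

View pics/s4.png

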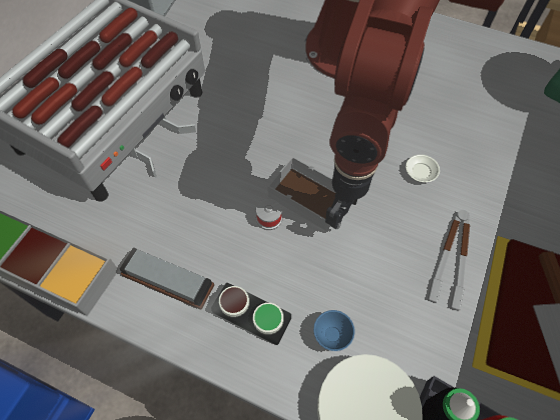

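Request:
arm_command:
  rows:
    - [-0.03,0,0,0,0,0,0.8]
    - [-0.035,0,0,0,0,0,0.8]
    - [-0.035,0,0,0,0,0,0.8]
    - [-0.035,0,0,0,0,0,0.8]
    - [-0.035,0,0,0,0,0,0.8]
    - [-0.035,0,0,0,0,0,0.8]
    - [-0.035,0,0,0,0,0,0.8]
    - [-0.035,0,0,0,0,0,0.8]
    - [-0.035,0,0,0,0,0,0.8]
    - [-0.035,0,0,0,0,0,0.8]
    - [-0.035,0,0,0,0,0,0.8]
    - [-0.026,-0.011,0,0,0,-0.0077,0.8]
    - [-0.026,-0.011,0,0,0,-0.0077,0.8]
    - [-0.026,-0.011,0,0,0,-0.0077,0.8]
    - [0,0,0,0,0,0,0.8]

```text
time_s: 13.22
eef_pos: [493.5, 87.9, 20.2]
tool_rot: [[0.099, 0.995, 0.007], [0.995, -0.099, 0.001], [0.001, 0.007, -1.0]]
wrist_force: [0.9, -0.4, 0.3]
gripper_width: 0.801
gripper_force: 0.0
```

```bash
python3 -c "
from fit import *
st()
shot('5')
for P in pts(tag='5'):
  for s in range(-120,100,20):
    q=box(P,380,551,s,s+10,38,49); print(s, q[:,0].min().round() if len(q) else None, q[:,0].max().round() if len(q) else None,end='; ')
  print()"
```

```text
t 13.225 p [493.5  87.9  20.2] yaw 84.33 tilt [0.007 0.001] F [ 0.9 -0.4  0.3] w 0.8009271570161114 q [-0.09 -0.13 -0.53  1.16  0.    1.58]
-120 None None; -100 None None; -80 426.0 528.0; -60 425.0 530.0; -40 430.0 531.0; -20 430.0 532.0; 0 434.0 536.0; 20 437.0 537.0; 40 535.0 540.0; 60 539.0 541.0; 80 None None; 
-120 None None; -100 None None; -80 428.0 441.0; -60 428.0 430.0; -40 430.0 433.0; -20 432.0 439.0; 0 434.0 436.0; 20 436.0 438.0; 40 536.0 538.0; 60 439.0 442.0; 80 463.0 499.0;
```

Request:
arm_command:
  rows:
    - [-0.03,0,0,0,0,0,0.8]
    - [-0.035,0,0,0,0,0,0.8]
    - [-0.035,0,0,0,0,0,0.8]
    - [-0.035,0,0,0,0,0,0.8]
    - [-0.035,0,0,0,0,0,0.8]
    - [-0.035,0,0,0,0,0,0.8]
    - [-0.035,0,0,0,0,0,0.8]
    - [-0.035,0,0,0,0,0,0.8]
    - [-0.035,0,0,0,0,0,0.8]
    - [-0.035,0,0,0,0,0,0.8]
    - [-0.035,0,0,0,0,0,0.8]
    - [-0.035,0,0,0,0,0,0.8]
    - [-0.035,0,0,0,0,0,0.8]
    - [-0.035,0,0,0,0,0,0.8]
    - [-0.035,0,0,0,0,0,0.8]
    - [-0.035,0,0,0,0,0,0.8]
    - [0.1,0,0,0,0,0,0.8]
    - [0.1,0,-0.3,0,0,0,0.8]
    - [0,0,-0.3,0,0,0,0.8]

```text
time_s: 15.7
eef_pos: [485.1, 17.9, 140.3]
tool_rot: [[0.098, 0.995, 0.005], [0.995, -0.098, 0.001], [0.002, 0.005, -1.0]]
wrist_force: [1.3, -0.7, 0.7]
gripper_width: 0.8
gripper_force: 0.0
```

```bash
python3 -c "
from fit import *
go(390,-110,140,174)
pan('6',370,553,-240,10)
shot('6')
for P in pts(tag='6'):
  for s in range(-220,10,20):
    q=box(P,370,551,s,s+10,38,49); print(s, q[:,0].min().round() if len(q) else None, q[:,0].max().round() if len(q) else None,end='; ')
  print()"
```

```text
t 15.7 p [485.1  17.9 140.3] yaw 84.39 tilt [0.005 0.001] F [ 1.3 -0.7  0.7] w 0.799617981791931 q [-0.23 -0.25 -0.42  1.4   0.    1.43]
turn [ 0.0017  0.0008 -0.4978] shift before turn [-0.6831 -0.4105 -0.0021] after [ 0.4059 -0.6859  0.0013]
[ 472.7 -112.9] [162.7 103.2] 83.7  in grill: [-184.   -58.1]
[ 472.6 -109.1] [160.7 100.4] 84.4  in grill: [-187.7  -58.6]
-220 None None; -200 440.0 514.0; -180 415.0 516.0; -160 416.0 519.0; -140 420.0 522.0; -120 421.0 524.0; -100 424.0 525.0; -80 426.0 527.0; -60 526.0 529.0; -40 464.0 529.0; -20 None None; 0 None None; 
-220 None None; -200 None None; -180 None None; -160 419.0 419.0; -140 424.0 512.0; -120 521.0 521.0; -100 424.0 524.0; -80 426.0 526.0; -60 428.0 527.0; -40 430.0 530.0; -20 None None; 0 None None;
```

Request:
arm_command:
  rows:
    - [0,0,0,0,0,-0.055,0.8]
    - [0,0,0,0,0,-0.055,0.8]
    - [0,0,0,0,0,-0.055,0.8]
    - [0,0,0,0,0,-0.055,0.8]
    - [0,0,0,0,0,-0.055,0.8]
    - [0,0,0,0,0,-0.055,0.8]
    - [0,0,0,0,0,-0.055,0.8]
    - [0,0,0,0,0,-0.055,0.8]
    - [0,0,0,0,0,-0.055,0.8]
    - [0.1,-0.17,0,0,0,0,0.8]
    - [0.1,-0.17,0,0,0,0,0.8]
    - [0.1,-0.17,0,0,0,0,0.8]
    - [0.1,-0.17,0,0,0,0,0.8]
    - [0,0,0,0,0,0,0.8]

```text
time_s: 17.65
eef_pos: [389.2, -110.0, 137.0]
tool_rot: [[-0.993, 0.118, 0.005], [0.118, 0.993, 0.002], [-0.005, 0.003, -1.0]]
wrist_force: [0.5, 0.5, 0.4]
gripper_width: 0.8
gripper_force: 0.0
```

```bash
python3 -c "
from fit import *
go(382,-101,20,173.9)
for n in ('scene','side'):
  for t in ('0','6'):
    c=np.load(n+t+'.npy',allow_pickle=True).item();P=cloud(c)[c['depth']>0]
    d=P[:,:2]-G; a=d@gx; b=d@gy
    for s in (-1,1):
      o=[]
      for a0,a1 in ((-50,-40),(-40,-30),(-18,-8),(-8,2),(2,20)):
        m=(a>a0)&(a<a1)&(s*b>35)&(s*b<90)&(P[:,2]>14)&(P[:,2]<32); o.append((m.sum(),round(float(np.median(b[m])),1) if m.any() else None))
      print(n,t,s,o)
"
```

```text
t 17.65 p [ 389.2 -110.   137. ] yaw 173.2 tilt [0.005 0.002] F [0.5 0.5 0.4] w 0.7995493292965987 q [-0.61 -0.53 -0.64  1.46  0.   -0.49]
turn [ 0.0008  0.0015 -0.0039] shift before turn [0.0436 0.0391 0.5847] after [0.0404 0.0411 0.5848]
scene 0 -1 [(np.int64(20), -74.0), (np.int64(21), -66.5), (np.int64(15), -53.0), (np.int64(11), -53.5), (np.int64(23), -53.7)]
scene 0 1 [(np.int64(13), 78.5), (np.int64(8), 69.5), (np.int64(13), 56.2), (np.int64(13), 55.8), (np.int64(24), 55.9)]
scene 6 -1 [(np.int64(18), -74.1), (np.int64(25), -67.1), (np.int64(15), -53.3), (np.int64(12), -53.1), (np.int64(21), -53.9)]
scene 6 1 [(np.int64(14), 78.0), (np.int64(9), 69.0), (np.int64(10), 56.0), (np.int64(14), 56.1), (np.int64(25), 56.2)]
side 0 -1 [(np.int64(7), -73.8), (np.int64(8), -67.0), (np.int64(2), -53.2), (np.int64(5), -51.9), (np.int64(7), -52.9)]
side 0 1 [(np.int64(16), 76.6), (np.int64(14), 67.9), (np.int64(4), 55.4), (np.int64(7), 54.8), (np.int64(7), 54.2)]
side 6 -1 [(np.int64(0), None), (np.int64(0), None), (np.int64(0), None), (np.int64(0), None), (np.int64(0), None)]
side 6 1 [(np.int64(12), 76.7), (np.int64(17), 68.0), (np.int64(4), 56.1), (np.int64(9), 54.3), (np.int64(8), 54.0)]
```

Request:
arm_command:
  rows:
    - [0.04,0.041,0,0.0008,0.0015,-0.0039,0.8]
    - [0,0,0.15,0,0,0,0.8]
    - [0,0,0.15,0,0,0,0.8]
    - [0,0,0.15,0,0,0,0.8]
    - [0,0,0.13,0,0,0,0.8]
    - [0,0,0,0,0,0,0.8]

```text
time_s: 18.4
eef_pos: [382.5, -97.3, 20.5]
tool_rot: [[-0.995, 0.1, -0.002], [0.1, 0.995, 0.002], [0.002, 0.002, -1.0]]
wrist_force: [0.3, 0.4, -0.5]
gripper_width: 0.799
gripper_force: 0.0
```

```bash
sed -i 's/^G=.*;GY/G=np.array([512.3,-302.]);GY/' fit.py; python3 -c "
from fit import *
p,R=st(); print('grill', (p[:2]-G)@gx,(p[:2]-G)@gy)"
```

```text
t 18.4 p [382.5 -97.3  20.5] yaw 174.26 tilt [-0.002  0.002] F [ 0.3  0.4 -0.5] w 0.7985219488548098 q [-0.58 -0.5  -0.83  1.24  0.   -0.48]
grill -189.75142625367678 -150.79109199524106
```

Request:
arm_command:
  rows:
    - [-0.06,0,0,0,0,0,0.8]
    - [-0.06,0,0,0,0,0,0.8]
    - [-0.01,0,0,0,0,0,0.8]
    - [-0.01,0,0,0,0,0,0.8]
    - [-0.01,0,0,0,0,0,0.8]
    - [-0.01,0,0,0,0,0,0.8]
    - [-0.01,0,0,0,0,0,0.8]
    - [-0.025,0,0,0,0,0,0.8]
    - [-0.025,0,0,0,0,0,0.8]
    - [-0.025,0,0,0,0,0,0.8]
    - [-0.025,0,0,0,0,0,0.8]
    - [-0.025,0,0,0,0,0,0.8]
    - [-0.025,0,0,0,0,0,0.8]
    - [-0.025,0,0,0,0,0,0.8]
    - [-0.025,0,0,0,0,0,0.8]
    - [-0.025,0,0,0,0,0,0.8]
    - [0,0,0,0,0,0,0.8]

```text
time_s: 20.52
eef_pos: [463.3, -107.8, 23.0]
tool_rot: [[-0.995, 0.102, 0.003], [0.102, 0.995, -0.001], [-0.003, -0.0, -1.0]]
wrist_force: [0.5, -0.5, 1.1]
gripper_width: 0.798
gripper_force: 0.0
```

```bash
python3 -c "
from fit import *
p,R=st(); print('grill', (p[:2]-G)@gx,(p[:2]-G)@gy)
pan('7',415,640,-222,-6)"
```

```text
t 20.525 p [ 463.3 -107.8   23. ] yaw 174.14 tilt [ 0.003 -0.001] F [ 0.5 -0.5  1.1] w 0.7978098296812272 q [-0.51 -0.21 -0.6   1.17  0.   -0.4 ]
grill -187.87313934736963 -69.31570854002126
[ 514.5 -117.2] [162.3 121.4] 84.0  in grill: [-184.   -17.4]
[ 514.5 -114.4] [165.9 119.7] 84.4  in grill: [-186.7  -17.8]
```

Request:
arm_command:
  rows:
    - [-0.014,0,0,0,0,0,0.8]
    - [-0.014,0,0,0,0,0,0.8]
    - [-0.015,0,0,0,0,0,0.8]
    - [0,0,0,0,0,0,0.8]
    - [0.05,0,0,0,0,0,0.8]
    - [0.15,0,0,0,0,0,0.8]
    - [0.1,0,-0.3,0,0,0,0.8]
    - [0,0,-0.3,0,0,0,0.8]
    - [0,0,0,0,0,0,0.8]

```text
time_s: 21.75
eef_pos: [413.4, -103.7, 146.9]
tool_rot: [[-0.995, 0.102, 0.009], [0.102, 0.995, -0.005], [-0.01, -0.004, -1.0]]
wrist_force: [0.5, -0.1, -0.6]
gripper_width: 0.796
gripper_force: 0.0
```

```bash
python3 -c "
from fit import *
pan('8',440,640,-222,-6)
go(542,5,140,84.0)"
```

```text
[ 532.  -119.5] [162.9 102.6] 83.4  in grill: [-183.5    0.2]
[ 532.1 -118.4] [167.8 100.9] 84.1  in grill: [-184.6    0.2]
t 21.85 p [ 411.6 -102.5  142.3] yaw 174.13 tilt [ 0.003 -0.001] F [-0.2  0.3 -0.3] w 0.799547743753694 q [-0.56 -0.46 -0.58  1.44  0.   -0.45]
turn [0.0007 0.0011 0.5007] shift before turn [-0.5933  0.6016  0.0132] after [0.6029 0.592  0.0116]
```

Request:
arm_command:
  rows:
    - [0,0,0,0,0,0.0556,0.5]
    - [0,0,0,0,0,0.0556,0.5]
    - [0,0,0,0,0,0.0556,0.5]
    - [0,0,0,0,0,0.0556,0.5]
    - [0,0,0,0,0,0.0556,0.5]
    - [0,0,0,0,0,0.0556,0.5]
    - [0,0,0,0,0,0.0556,0.5]
    - [0,0,0,0,0,0.0556,0.5]
    - [0,0,0,0,0,0.0556,0.5]
    - [0.15,0.13,0,0,0,0,0.5]
    - [0.15,0.14,0,0,0,0,0.5]
    - [0.15,0.14,0,0,0,0,0.5]
    - [0.04,0.13,0,0,0,0,0.5]
    - [0,0,0,0,0,0,0.5]
    - [0,0,0,0,0,0,0.5]

```text
time_s: 23.72
eef_pos: [527.9, -15.9, 140.7]
tool_rot: [[0.103, 0.995, -0.001], [0.995, -0.103, 0.0], [0.0, -0.001, -1.0]]
wrist_force: [-0.6, -0.5, 0.0]
gripper_width: 0.498
gripper_force: 0.0
```

```bash
python3 -c "
from fit import *
go(530.5,-19.3,20,84)"
```

```text
t 23.725 p [527.9 -15.9 140.7] yaw 84.07 tilt [-0.001  0.   ] F [-0.6 -0.5  0. ] w 0.49772424535804055 q [-0.28 -0.11 -0.3   1.39 -0.    1.4 ]
turn [-0.0002 -0.      0.0004] shift before turn [-0.0154  0.0152  0.6037] after [-0.0153  0.0149  0.6037]
```

Request:
arm_command:
  rows:
    - [-0.01,0,0,0,0,0,0.5]
    - [0,0,0.12,0,0,0,0.5]
    - [0,0,0.12,0,0,0,0.5]
    - [0,0,0.1,0,0,0,0.5]
    - [0,0,0,0,0,0,0.5]

```text
time_s: 24.35
eef_pos: [527.5, -18.2, 72.8]
tool_rot: [[0.104, 0.995, -0.001], [0.995, -0.104, 0.0], [0.0, -0.001, -1.0]]
wrist_force: [0.5, 0.3, 0.8]
gripper_width: 0.5
gripper_force: 0.0
```

```bash
python3 -c "
from fit import *
go(530.5,-19.3,20,84)"
```

```text
t 24.35 p [527.5 -18.2  72.8] yaw 84.02 tilt [-0.001  0.   ] F [0.5 0.3 0.8] w 0.5000660070649358 q [-0.28 -0.08 -0.39  1.26  0.    1.39]
turn [-0.0002 -0.      0.0001] shift before turn [-0.0041  0.0157  0.2639] after [-0.0041  0.0156  0.264 ]
```

Request:
arm_command:
  rows:
    - [0,0,0.09,0,0,0,0.5]
    - [0,0,0.09,0,0,0,0.5]
    - [0,0,0.08,0,0,0,0.5]
    - [0,0,0,0,0,0,0.5]
    - [-0.01,0,0,0,0,0,0.5]
    - [-0.01,0,0,0,0,0,0.5]
    - [-0.01,0,0,0,0,0,0.5]
    - [-0.01,0,0,0,0,0,0.5]
    - [-0.01,0,0,0,0,0,0.5]
    - [-0.01,0,0,0,0,0,0.5]

```text
time_s: 25.6
eef_pos: [528.1, -29.9, 22.3]
tool_rot: [[0.103, 0.995, 0.002], [0.995, -0.103, 0.0], [0.0, 0.002, -1.0]]
wrist_force: [-0.8, 2.1, 0.5]
gripper_width: 0.499
gripper_force: 0.0
```

```bash
python3 -c "
from fit import *
p,R=st(); print('grill', (p[:2]-G)@gx,(p[:2]-G)@gy)"
```

```text
t 25.6 p [528.1 -29.9  22.3] yaw 84.08 tilt [0.002 0.   ] F [-0.8  2.1  0.5] w 0.498626766770875 q [-0.3  -0.03 -0.44  1.16  0.    1.37]
grill -272.2292639389485 -13.251568124946756
```

Request:
arm_command:
  rows:
    - [-0.02,0,0,0,0,0,0.5]
    - [-0.025,0,0,0,0,0,0.5]
    - [-0.025,0,0,0,0,0,0.5]
    - [-0.025,0,0,0,0,0,0.5]
    - [-0.025,0,0,0,0,0,0.5]
    - [-0.025,0,0,0,0,0,0.5]
    - [-0.025,0,0,0,0,0,0.5]
    - [-0.025,0,0,0,0,0,0.5]
    - [-0.025,0,0,0,0,0,0.5]
    - [-0.025,0,0,0,0,0,0.5]
    - [-0.025,0,0,0,0,0,0.5]
    - [-0.025,0,0,0,0,0,0.5]
    - [0,0,0,0,0,0,0.5]

```text
time_s: 27.22
eef_pos: [521.7, -89.5, 22.1]
tool_rot: [[0.104, 0.995, 0.002], [0.995, -0.104, -0.001], [-0.001, 0.002, -1.0]]
wrist_force: [1.0, -0.7, 1.5]
gripper_width: 0.502
gripper_force: 0.0
```

```bash
python3 -c "
from fit import *
p,R=st(); print('grill', (p[:2]-G)@gx,(p[:2]-G)@gy)
shot('9')
for P in pts(tag='9'):
    d=P[:,:2]-G;a=d@gx;b=d@gy
    for s in (-1,1):
      o=[]
      for a0 in range(-190,-40,20):
        m=(a>a0)&(a<a0+15)&(s*b>40)&(s*b<60)&(P[:,2]>38)&(P[:,2]<49); o.append((int(m.sum()),round(float(np.median(b[m])),1) if m.any() else None))
      print(s,o)"
```

```text
t 27.225 p [521.7 -89.5  22.1] yaw 84.01 tilt [ 0.002 -0.001] F [ 1.  -0.7  1.5] w 0.5016444165105187 q [-0.42 -0.03 -0.44  1.16 -0.    1.26]
grill -212.27627869060763 -13.205214672414604
-1 [(0, None), (0, None), (0, None), (14, -48.1), (18, -47.0), (14, -47.9), (14, -48.4), (11, -43.7)]
1 [(14, 49.2), (14, 49.8), (15, 49.0), (20, 49.6), (22, 48.5), (14, 49.7), (15, 49.2), (15, 46.4)]
-1 [(4, -49.3), (7, -49.1), (0, None), (4, -49.5), (11, -47.1), (6, -48.9), (5, -49.1), (12, -45.3)]
1 [(0, None), (0, None), (0, None), (6, 47.9), (7, 47.9), (1, 50.4), (0, None), (0, None)]
```

Request:
arm_command:
  rows:
    - [-0.02,0,0,0,0,0,0.5]
    - [-0.02,0,0,0,0,0,0.5]
    - [-0.02,0,0,0,0,0,0.5]
    - [-0.02,0,0,0,0,0,0.5]
    - [-0.02,0,0,0,0,0,0.5]
    - [-0.02,0,0,0,0,0,0.5]
    - [-0.02,0,0,0,0,0,0.5]

```text
time_s: 28.2
eef_pos: [518.8, -116.9, 22.1]
tool_rot: [[0.104, 0.995, 0.002], [0.995, -0.104, -0.0], [-0.0, 0.002, -1.0]]
wrist_force: [-0.5, 1.8, 1.4]
gripper_width: 0.504
gripper_force: 0.0
```

Request:
arm_command:
  rows:
    - [-0.02,0,0,0,0,0,0.5]
    - [-0.02,0,0,0,0,0,0.5]
    - [-0.02,0,0,0,0,0,0.5]
    - [-0.02,0,0,0,0,0,0.5]
    - [-0.02,0,0,0,0,0,0.5]
    - [-0.02,0,0,0,0,0,0.5]
    - [-0.02,0,0,0,0,0,0.5]

```text
time_s: 29.08
eef_pos: [516.0, -144.7, 22.1]
tool_rot: [[0.103, 0.995, 0.002], [0.995, -0.103, -0.0], [-0.0, 0.002, -1.0]]
wrist_force: [1.2, 2.7, 1.4]
gripper_width: 0.499
gripper_force: 0.0
```

```bash
python3 -c "
from fit import *
p,R=st(); print('grill', (p[:2]-G)@gx,(p[:2]-G)@gy)
pan('10',420,640,-300,-66)"
```

```text
t 29.075 p [ 516.  -144.7   22.1] yaw 84.06 tilt [ 0.002 -0.   ] F [1.2 2.7 1.4] w 0.49947905346036797 q [-0.52 -0.01 -0.42  1.16  0.    1.16]
grill -156.8106723923499 -13.059760775199225
[ 521.5 -218.8] [172.6 102.2] 83.7  in grill: [-83.7   0.3]
[ 521.8 -213.9] [172.3 100.8] 84.5  in grill: [-88.6   0.1]
```

Request:
arm_command:
  rows:
    - [-0.02,0,0,0,0,0,0.5]
    - [-0.02,0,0,0,0,0,0.5]
    - [-0.02,0,0,0,0,0,0.5]
    - [-0.02,0,0,0,0,0,0.5]
    - [-0.02,0,0,0,0,0,0.5]
    - [-0.02,0,0,0,0,0,0.5]
    - [-0.01,0,0,0,0,0,0.5]
    - [-0.01,0,0,0,0,0,0.5]
    - [-0.01,0,0,0,0,0,0.5]

```text
time_s: 30.3
eef_pos: [512.9, -174.3, 22.2]
tool_rot: [[0.103, 0.995, 0.002], [0.995, -0.103, -0.0], [-0.0, 0.002, -1.0]]
wrist_force: [0.3, 3.3, 2.4]
gripper_width: 0.502
gripper_force: 0.0
```

Request:
arm_command:
  rows:
    - [-0.01,0,0,0,0,0,0.5]
    - [-0.01,0,0,0,0,0,0.5]
    - [-0.01,0,0,0,0,0,0.5]
    - [-0.01,0,0,0,0,0,0.5]

```text
time_s: 30.8
eef_pos: [512.1, -181.8, 22.2]
tool_rot: [[0.103, 0.995, 0.002], [0.995, -0.103, 0.001], [0.001, 0.002, -1.0]]
wrist_force: [0.2, 6.5, 3.8]
gripper_width: 0.497
gripper_force: 0.0
```

Request:
arm_command:
  rows:
    - [-0.01,0,0,0,0,0,0.5]
    - [-0.01,0,0,0,0,0,0.5]

```text
time_s: 31.05
eef_pos: [511.7, -185.7, 22.2]
tool_rot: [[0.103, 0.995, 0.002], [0.995, -0.103, 0.001], [0.001, 0.002, -1.0]]
wrist_force: [0.5, 7.2, 4.6]
gripper_width: 0.501
gripper_force: 0.0
```

Request:
arm_command:
  rows:
    - [-0.01,0,0,0,0,0,0.5]
    - [-0.01,0,0,0,0,0,0.5]

```text
time_s: 31.3
eef_pos: [511.2, -189.6, 22.1]
tool_rot: [[0.103, 0.995, 0.002], [0.995, -0.103, 0.001], [0.001, 0.002, -1.0]]
wrist_force: [0.9, 7.1, 3.9]
gripper_width: 0.501
gripper_force: 0.0
```

Request:
arm_command:
  rows:
    - [-0.008,0,0,0,0,0,0.5]
    - [-0.008,0,0,0,0,0,0.5]

```text
time_s: 31.55
eef_pos: [510.9, -192.8, 22.2]
tool_rot: [[0.103, 0.995, 0.002], [0.995, -0.103, 0.001], [0.001, 0.002, -1.0]]
wrist_force: [0.3, 7.4, 4.2]
gripper_width: 0.497
gripper_force: 0.0
```

Request:
arm_command:
  rows:
    - [-0.008,0,0,0,0,0,0.5]
    - [-0.008,0,0,0,0,0,0.5]

```text
time_s: 31.8
eef_pos: [510.6, -196.0, 22.2]
tool_rot: [[0.103, 0.995, 0.002], [0.995, -0.103, 0.001], [0.001, 0.002, -1.0]]
wrist_force: [-0.6, 7.0, 4.0]
gripper_width: 0.502
gripper_force: 0.0
```

Request:
arm_command:
  rows:
    - [-0.008,0,0,0,0,0,0.5]
    - [-0.008,0,0,0,0,0,0.5]

```text
time_s: 32.05
eef_pos: [510.2, -199.1, 22.2]
tool_rot: [[0.103, 0.995, 0.002], [0.995, -0.103, 0.001], [0.001, 0.002, -1.0]]
wrist_force: [0.8, 8.1, 4.2]
gripper_width: 0.495
gripper_force: 0.0
```

Request:
arm_command:
  rows:
    - [-0.008,0,0,0,0,0,0.5]
    - [-0.008,0,0,0,0,0,0.5]

```text
time_s: 32.3
eef_pos: [509.9, -202.3, 22.2]
tool_rot: [[0.103, 0.995, 0.002], [0.995, -0.103, 0.001], [0.001, 0.002, -1.0]]
wrist_force: [0.3, 7.0, 5.2]
gripper_width: 0.498
gripper_force: 0.0
```

Request:
arm_command:
  rows:
    - [-0.006,0,0,0,0,0,0.5]
    - [-0.006,0,0,0,0,0,0.5]

```text
time_s: 32.55
eef_pos: [509.6, -204.6, 22.2]
tool_rot: [[0.103, 0.995, 0.002], [0.995, -0.103, 0.001], [0.001, 0.002, -1.0]]
wrist_force: [0.5, 6.6, 4.3]
gripper_width: 0.5
gripper_force: 0.0
```

Request:
arm_command:
  rows:
    - [-0.006,0,0,0,0,0,0.5]
    - [-0.006,0,0,0,0,0,0.5]

```text
time_s: 32.8
eef_pos: [509.3, -207.0, 22.2]
tool_rot: [[0.103, 0.995, 0.002], [0.995, -0.103, 0.001], [0.001, 0.002, -1.0]]
wrist_force: [-0.8, 8.4, 4.4]
gripper_width: 0.5
gripper_force: 0.0
```

Request:
arm_command:
  rows:
    - [-0.006,0,0,0,0,0,0.5]
    - [-0.006,0,0,0,0,0,0.5]

```text
time_s: 33.05
eef_pos: [509.1, -208.7, 22.1]
tool_rot: [[0.103, 0.995, 0.002], [0.995, -0.103, 0.002], [0.002, 0.002, -1.0]]
wrist_force: [1.2, 11.8, 6.2]
gripper_width: 0.503
gripper_force: 0.0
```

Request:
arm_command:
  rows:
    - [-0.006,0,0,0,0,0,0.5]
    - [-0.006,0,0,0,0,0,0.5]

```text
time_s: 33.3
eef_pos: [508.9, -210.9, 22.1]
tool_rot: [[0.103, 0.995, 0.002], [0.995, -0.103, 0.002], [0.003, 0.002, -1.0]]
wrist_force: [0.3, 11.8, 6.5]
gripper_width: 0.502
gripper_force: 0.0
```

Request:
arm_command:
  rows:
    - [-0.006,0,0,0,0,0,0.5]
    - [-0.006,0,0,0,0,0,0.5]

```text
time_s: 33.55
eef_pos: [508.6, -213.1, 22.1]
tool_rot: [[0.102, 0.995, 0.002], [0.995, -0.102, 0.003], [0.003, 0.002, -1.0]]
wrist_force: [-0.1, 13.3, 6.6]
gripper_width: 0.499
gripper_force: 0.0
```

Request:
arm_command:
  rows:
    - [-0.005,0,0,0,0,0,0.5]
    - [-0.005,0,0,0,0,0,0.5]

```text
time_s: 33.8
eef_pos: [508.4, -215.3, 22.1]
tool_rot: [[0.103, 0.995, 0.002], [0.995, -0.103, 0.002], [0.003, 0.002, -1.0]]
wrist_force: [0.2, 11.2, 6.7]
gripper_width: 0.498
gripper_force: 0.0
```

Request:
arm_command:
  rows:
    - [-0.005,0,0,0,0,0,0.5]
    - [-0.005,0,0,0,0,0,0.5]

```text
time_s: 34.05
eef_pos: [508.1, -217.3, 22.1]
tool_rot: [[0.103, 0.995, 0.002], [0.995, -0.103, 0.002], [0.003, 0.002, -1.0]]
wrist_force: [-0.1, 11.8, 6.9]
gripper_width: 0.501
gripper_force: 0.0
```

Request:
arm_command:
  rows:
    - [-0.005,0,0,0,0,0,0.5]
    - [-0.005,0,0,0,0,0,0.5]

```text
time_s: 34.3
eef_pos: [507.9, -219.4, 22.1]
tool_rot: [[0.103, 0.995, 0.002], [0.995, -0.103, 0.002], [0.002, 0.002, -1.0]]
wrist_force: [-0.2, 9.7, 6.2]
gripper_width: 0.501
gripper_force: 0.0
```

Request:
arm_command:
  rows:
    - [-0.004,0,0,0,0,0,0.5]
    - [-0.003,0,0,0,0,0,0.5]

```text
time_s: 34.55
eef_pos: [507.7, -221.0, 22.1]
tool_rot: [[0.103, 0.995, 0.002], [0.995, -0.103, 0.002], [0.002, 0.002, -1.0]]
wrist_force: [0.6, 10.3, 5.7]
gripper_width: 0.502
gripper_force: 0.0
```

Request:
arm_command:
  rows:
    - [-0.003,0,0,0,0,0,0.5]
    - [-0.003,0,0,0,0,0,0.5]

```text
time_s: 34.8
eef_pos: [507.6, -222.3, 22.1]
tool_rot: [[0.103, 0.995, 0.002], [0.995, -0.103, 0.002], [0.002, 0.002, -1.0]]
wrist_force: [0.1, 8.8, 4.6]
gripper_width: 0.501
gripper_force: 0.0
```

Request:
arm_command:
  rows:
    - [-0.003,0,0,0,0,0,0.5]
    - [-0.002,0,0,0,0,0,0.5]

```text
time_s: 35.05
eef_pos: [507.6, -223.5, 22.1]
tool_rot: [[0.103, 0.995, 0.002], [0.995, -0.103, 0.001], [0.001, 0.002, -1.0]]
wrist_force: [0.2, 8.5, 4.3]
gripper_width: 0.501
gripper_force: 0.0
```

Request:
arm_command:
  rows:
    - [-0.002,0,0,0,0,0,0.5]
    - [-0.002,0,0,0,0,0,0.5]

```text
time_s: 35.3
eef_pos: [507.5, -224.3, 22.1]
tool_rot: [[0.103, 0.995, 0.002], [0.995, -0.103, 0.001], [0.001, 0.002, -1.0]]
wrist_force: [1.2, 9.2, 4.8]
gripper_width: 0.499
gripper_force: 0.0
```

Request:
arm_command:
  rows:
    - [-0.002,0,0,0,0,0,0.5]
    - [-0.002,0,0,0,0,0,0.5]

```text
time_s: 35.55
eef_pos: [507.4, -224.5, 22.1]
tool_rot: [[0.103, 0.995, 0.002], [0.995, -0.103, 0.002], [0.003, 0.002, -1.0]]
wrist_force: [0.9, 12.7, 6.4]
gripper_width: 0.498
gripper_force: 0.0
```

Request:
arm_command:
  rows:
    - [-0.001,0,0,0,0,0,0.5]
    - [0,0,0,0,0,0,0.5]

```text
time_s: 35.8
eef_pos: [507.4, -224.5, 22.1]
tool_rot: [[0.103, 0.995, 0.002], [0.995, -0.103, 0.003], [0.003, 0.002, -1.0]]
wrist_force: [0.7, 11.4, 6.4]
gripper_width: 0.501
gripper_force: 0.0
```

Request:
arm_command:
  rows:
    - [-0.002,0,0,0,0,0,0.5]
    - [0,0,0,0,0,0,0.5]

```text
time_s: 36.05
eef_pos: [507.4, -224.7, 22.1]
tool_rot: [[0.103, 0.995, 0.002], [0.995, -0.103, 0.003], [0.003, 0.002, -1.0]]
wrist_force: [0.9, 13.4, 6.8]
gripper_width: 0.503
gripper_force: 0.0
```

Request:
arm_command:
  rows:
    - [0.005,0,0,0,0,0,0.5]
    - [0.005,0,0,0,0,0,0.5]
    - [0.01,0,0,0,0,0,0.5]
    - [0.01,0,0,0,0,0,0.5]

```text
time_s: 36.55
eef_pos: [508.0, -220.9, 22.0]
tool_rot: [[0.104, 0.995, 0.002], [0.995, -0.104, -0.001], [-0.001, 0.002, -1.0]]
wrist_force: [-0.8, 0.3, -0.4]
gripper_width: 0.499
gripper_force: 0.0
```

Request:
arm_command:
  rows:
    - [0.05,0,0,0,0,0,0.5]
    - [0.1,0,0,0,0,0,0.5]
    - [0.1,0,0,0,0,0,0.5]
    - [0.1,0,-0.2,0,0,0,0.5]
    - [0,0,-0.3,0,0,0,0.5]
    - [0,0,0,0,0,0,0.5]

```text
time_s: 37.3
eef_pos: [517.9, -150.9, 127.5]
tool_rot: [[0.102, 0.995, 0.009], [0.995, -0.102, -0.005], [-0.004, 0.01, -1.0]]
wrist_force: [0.2, 0.0, -0.8]
gripper_width: 0.498
gripper_force: 0.0
```

```bash
python3 -c "
from fit import *
st();shot('11')
for P in pts(tag='11'):
    d=P[:,:2]-G;m=(abs(d@gy)<45)&(d@gx>-150)&(d@gx<-30)&(P[:,2]>52)&(P[:,2]<61);(c,s,a)=rect(P[m]);c=np.array(c);print('lip',(c-G)@gx,(c-G)@gy,s,a)
    m=(abs(d@gy)<60)&(d@gx>-76)&(d@gx<-15)&(P[:,2]>38)&(P[:,2]<49);b=(d@gy)[m];print('sides',np.median(b[b<-40]),np.median(b[b>40]))
c=np.load('side11.npy',allow_pickle=True).item();cv2.imwrite('pics/f.png',c['pixels'][...,::-1])"
```

```text
t 37.3 p [ 517.9 -150.9  127.5] yaw 84.14 tilt [ 0.009 -0.005] F [ 0.2  0.  -0.8] w 0.49825151637834014 q [-0.53 -0.09 -0.3   1.35  0.    1.15]
lip -63.7884645106302 10.949394452410791 (8.176055908203125, 67.93980407714844) 85.1323013305664
sides -48.15477755886536 48.770668450956315
lip -65.97463307017661 0.31022505680816614 (10.039117813110352, 88.75150299072266) 82.62969207763672
sides -47.411756133123546 47.59787771168814
```

View pics/f.png

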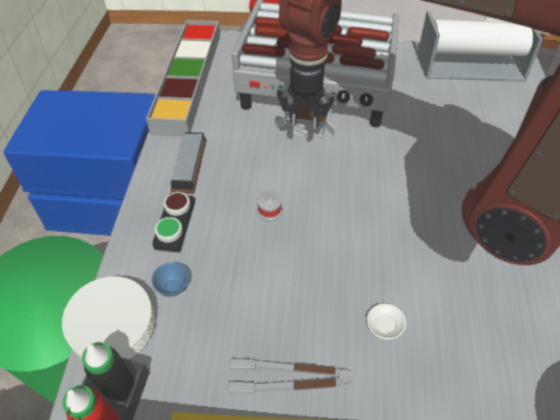

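Request:
arm_command:
  rows:
    - [0.1,0,-0.1,0,0,0,0.5]
    - [0,0,0,0,0,0,0.5]
    - [0,0,0,0,0,0,0.5]
    - [0,0,0,0,0,0,0.5]

```text
time_s: 37.9
eef_pos: [516.9, -131.0, 141.5]
tool_rot: [[0.104, 0.995, 0.001], [0.995, -0.104, -0.0], [0.0, 0.001, -1.0]]
wrist_force: [0.5, 0.8, 0.4]
gripper_width: 0.499
gripper_force: 0.0
```

```bash
python3 -c "
from fit import *
st();print(r.job_done())"
```

```text
t 37.9 p [ 516.9 -131.   141.5] yaw 84.05 tilt [ 0.001 -0.   ] F [0.5 0.8 0.4] w 0.4994857302964836 q [-0.49 -0.1  -0.28  1.39  0.    1.18]
the job is handed in; nothing more can be done
None
```

The drip pan is back in its bay: it stayed put when I let go, about 14 mm inside the grill's face and within 1 mm of the bay's middle. The highest push I read was about 15 N, there was no sign of touching an obstacle, and I handed the job in at 37.9 s (no verdict was returned).

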